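# Sweep the rock chips into the catch pan and hold it up for hand-over

### The job

With the white scraper block, wipe all three rock chips off the steel chipping plate into the catch pan at its open end; never let the gripper itself touch the chips. Stand the scraper upright back in its blue tray and let go of it, then lift the pan by its black handle and finish holding it level and still in the air, at least 10 cm above the bench with all the chips in it, so that I can take it from you. Never tip the pan, and leave the rest of the bench as it is.

Things in the scene. Friction and masses are not known exactly. Their poses are not given: they have to be found in the camera images.
- plate: Fixed stainless chipping plate, 130 (x) by 180 (y) mm, flat top 40 mm above the bench. Origin: on the bench under its centre. Lips 4 mm thick, 8 mm above the top, along both sides (122 mm clear between them) and the back (y = +90 mm). The chips start between y = -55 and +25 mm; the strip from there to the back lip is clear.
- plate_mouth (a point): Middle of the plate's open, lipless end, on the top edge (plate y = -90 mm, z = 40 mm), axes as the plate's: the chips go over this edge, along -y, into the pan.
- pan: Loose stainless catch pan, about 0.35 kg, 150 by 150 mm, rim 28 mm high, walls 3 mm. Origin: centre of its underside. It stands on the bench square against the plate's open end, its +y side to the plate, gap 2 to 7 mm, rim 12 mm below the plate's top. A fixed handle bar runs across its middle along its x, between flat posts at both side walls.
- pan_grip (a point): Centre of the black grip on the pan's handle, 88 mm above the pan's underside and over its centre; axes as the pan's. The grip is 70 long (x), 18 wide (y) and 24 mm tall, with free space around and below it.
- scraper: Loose white plastic scraper block, about 0.25 kg: a foot 104 long (x), 28 thick (y) and 28 mm tall, with a narrower upright grip on top, 52 long (x), 20 thick (y), up to 76 mm above the underside. Origin: centre of its underside. It starts standing in the blue tray, its long side along the tray's x. Either broad face of the foot (+y or -y) can push.
- tray: Fixed blue plastic tool tray on the bench, 180 (x) by 120 (y) mm outside, walls 4 mm thick and 14 mm high, floor 4 mm thick. Origin: on the bench under its centre. The scraper's place is the half at negative y (about y = -25 mm), the spatula's the half at positive y.
- chip1: Loose dark brown-grey rock chip on the plate, about 22 by 18 by 15 mm, 10 g, irregular, flat underside. Origin: its centre.
- chip2: Second rock chip, like chip1, about 20 by 19 by 16 mm. Origin: its centre.
- chip3: Third rock chip, like chip1, about 24 by 17 by 15 mm. Origin: its centre.
- spatula: Steel lab spatula 150 by 16 by 4 mm lying in the tray along the tray's x, about 30 mm beyond the tray's middle on the +y side. Leave it alone. Origin: its middle, underside.
- rock: The parent rock, dark, about 85 by 70 by 56 mm, standing beyond the plate. Leave it alone. Origin: centre of its underside.
- hammer: Hammer with blue handle, 240 mm long, lying across the bench beyond the pan. Leave it alone. Origin: middle, underside; the head is at its +x end.
- chisel: Dark steel chisel 152 mm long, 14 mm thick, lying across the bench between the robot and the plate. Leave it alone. Origin: middle, underside.
- jar_a: Clear glass jar with steel lid, 60 mm across, 75 mm tall, to the right of the pan. Leave it alone. Origin: centre of its underside.
- jar_b: Amber glass jar with white lid, 60 mm across, 75 mm tall, to the right of the pan. Leave it alone. Origin: centre of its underside.
- dish: Shallow glass dish, 84 mm across, 18 mm tall, beyond the tray. Leave it alone. Origin: centre of its underside.
Things that resemble listed ones, but are neither listed nor needed, are in the scene too. Of the things that look like the scraper, the middle-sized one is meant.

How it is judged:
On the way, in this order (a step that is already met when the one before it is completed fails the run):
1. all three chips lie in the catch pan, which stands on the bench (x of chip1 in the frame of pan between -0.072 and 0.072 m and y of chip1 in the frame of pan between -0.072 and 0.072 m and z of chip1 in the frame of pan between 0 and 0.035 m and x of chip2 in the frame of pan between -0.072 and 0.072 m and y of chip2 in the frame of pan between -0.072 and 0.072 m and z of chip2 in the frame of pan between 0 and 0.035 m and x of chip3 in the frame of pan between -0.072 and 0.072 m and y of chip3 in the frame of pan between -0.072 and 0.072 m and z of chip3 in the frame of pan between 0 and 0.035 m and height (world z) of pan below 0.01 m), for 0.2 s.
2. the scraper stands upright in its blue tray again, let go (x of scraper in the frame of tray between -0.045 and 0.045 m and y of scraper in the frame of tray between -0.05 and 0.05 m and z of scraper in the frame of tray below 0.012 m and angle between scraper's own z axis and vertical below 0.12 rad and contact force between the arm and scraper below 0.05 N and linear speed of scraper below 0.02 m/s), for 0.2 s.
3. the pan has been lifted clear of the bench, level, with the chips in it (height (world z) of pan above 0.06 m and angle between pan's own z axis and vertical below 0.2 rad and x of chip1 in the frame of pan between -0.072 and 0.072 m and y of chip1 in the frame of pan between -0.072 and 0.072 m and z of chip1 in the frame of pan between 0 and 0.035 m and x of chip2 in the frame of pan between -0.072 and 0.072 m and y of chip2 in the frame of pan between -0.072 and 0.072 m and z of chip2 in the frame of pan between 0 and 0.035 m and x of chip3 in the frame of pan between -0.072 and 0.072 m and y of chip3 in the frame of pan between -0.072 and 0.072 m and z of chip3 in the frame of pan between 0 and 0.035 m), for 0.2 s.
At the end, for the whole second after the job is handed in: The gripper holds the pan in the air: underside at least 95 mm above the bench, within 0.10 rad (6 deg) of level, still (under 20 mm/s and 0.15 rad/s), resting on nothing else, the three chips inside it; the scraper stands upright (within 0.12 rad), released and at rest in its blue tray (all of step 2 and height (world z) of pan above 0.095 m and angle between pan's own z axis and vertical below 0.1 rad and linear speed of pan below 0.02 m/s and angular speed of pan below 0.15 rad/s and contact force between the fingers and pan above 1.5 N and contact force between pan and plate below 0.05 N and contact force between pan and scraper below 0.05 N and contact force between pan and tray below 0.05 N and contact force between pan and rock below 0.05 N and contact force between pan and jar_a below 0.05 N and contact force between pan and jar_b below 0.05 N and x of chip1 in the frame of pan between -0.072 and 0.072 m and y of chip1 in the frame of pan between -0.072 and 0.072 m and z of chip1 in the frame of pan between 0 and 0.035 m and x of chip2 in the frame of pan between -0.072 and 0.072 m and y of chip2 in the frame of pan between -0.072 and 0.072 m and z of chip2 in the frame of pan between 0 and 0.035 m and x of chip3 in the frame of pan between -0.072 and 0.072 m and y of chip3 in the frame of pan between -0.072 and 0.072 m and z of chip3 in the frame of pan between 0 and 0.035 m); the arm keeps its last pose, push and grip.
It fails at once if the gripper or arm touches a chip (contact force between any of the arm, the fingers and chip1 above 0.1 N or contact force between any of the arm, the fingers and chip2 above 0.1 N or contact force between any of the arm, the fingers and chip3 above 0.1 N).
It fails at once if the pan is tipped by more than 0.3 rad (angle between pan's own z axis and vertical above 0.3 rad).
It fails at once if a bystander is moved by more than 20 mm (the spatula 30 mm) or toppled (distance of any of rock, hammer, chisel, jar_a, jar_b, dish from where it was at the start of the episode above 0.02 m or distance of spatula from where it was at the start of the episode above 0.03 m or angle between any of jar_a, jar_b's own z axis and vertical above 0.5 rad).
It also fails if it takes over 64 s, if anything falls off the work surface, if the arm or the gripper's body presses on something with over 40 N, if the wrist force passes 120 N, or if a joint passes its speed limit or range.

### The arm

A 7-joint arm with a two-finger parallel gripper is mounted at the origin on the work surface. World frame = base frame: x ahead of the robot, y to its left, z up, the work surface at z = 0. Lengths are in m, angles in rad, forces in N, time in s.
With the tool pointing down it reaches from about 0.4 to 0.9 m from the base axis. Payload 5.5 kg.
Tool frame: the origin (TCP) lies on the centre line of the jaws, within the pads' length; the fingertips stand ahead of it and the grasp point (between the pads) lies 2 mm behind it (bot.tcp_to_tips is the z of the fingertips in the tool frame, in m); z points along the fingers, y is the line along which they close (so a half turn about z gives the same grasp; the last joint's range is limited). The gripper opens to 92 mm and grips with 3 to 60 N. Pads are 19 mm wide; open, the fingers measure 130 mm over their backs; the gripper's body (75 mm by 190 mm) begins 47 mm behind the grasp point.
Start: joints at [-1.084, 0.501, -0.427, 1.55, 0.221, 1.138, -0.21], TCP at [0.144, 0.634, 0.244] pointing down, gripper open.
Joint ranges: [-2.88, 2.88], [-0.31, 2.03], [-1.54, 1.56], [0.2, 2.42], [-1.41, 4.55], [0.19, 2.02], [-2.57, 2.57]. Speed limits (rad/s): [2.57, 2.57, 3.14, 3.14, 3.14, 3.14, 3.14].

### API

Orientations are given as [roll, pitch, yaw] about the fixed x, y, z axes, in that order (R = Rz(yaw) Ry(pitch) Rx(roll)).
In Python, from cell import bot, viewer gives the robot as it stands.
- The arm moves only by the tool advance, called after "Call:" as name([rows], argument=value, ...), one row to a line, values as JSON. Schema: {"type":"object","properties":{"rows":{"type":"array","items":{"type":"array","prefixItems":[{"type":"array","items":{"type":"number"},"minItems":3,"maxItems":3},{"type":"number"}],"minItems":2,"maxItems":2},"minItems":1,"maxItems":8},"finger_gap":{"type":"number"},"only":{"type":"string"},"quiet":{"type":"boolean"},"lines":{"type":"string"}},"required":["rows"],"additionalProperties":false}. rows is a list of rows, 1 to 8 of them, each written [[dx, dy, dz], turn]: dx, dy, dz in m, then a turn about the tool's z in rad; each row shifts and turns the commanded pose from where the row before left it, along the tool's axes as they then stand; what a row does not reach is not made up. A row lasts 1/10 s, in which the tool goes at most 0.05 m and 0.15 rad, less where a joint would pass 70% of its speed; a pose out of reach is approached as far as the arm can. finger_gap is the finger opening in m, set as the call begins (left out keeps the last). The fingers move at their own pace and stop on an object; the grip force is fixed at half the most. Time passes only in rows, so rows that do not move let the fingers close. The tool returns the time, the measured TCP pose, the force, the opening and the grip force at its end. only (a regular expression) keeps the lines of the reply that match it, lines (a string "A,B") keeps lines A to B, and quiet returns only ok. Input that does not fit is refused with a message, and nothing moves.
- bot.sense(): the state, without advancing time (a new reading comes with each control period).
- viewer.capture(name): name is "side" or "top"; returns (picture, depth): 420x560x3 uint8, red, green, blue; 420x560 float32, m along the optical axis (not along the pixel's ray), 0 where there is no reading.
- viewer.calibration(name): a dict with "vertical_fov" (degrees; the focal length in pixels is half the picture's height over the tangent of half this angle, whatever the lens; pixels are square), "cx", "cy" (the principal point, pixels), "R" (3x3) and "t" (3): a world point X has camera coordinates R X + t. Camera axes: x right, y down, z forward; pixel columns grow to the right and rows downward; lengths in m; the calibration is good to about 2 mm. A picture is of the moment at which its call begins. calibration takes no time and is no camera call.
- bot.hand_in(): hands the job in; it is judged then, once.
The state is a dict: "t": time; "joints": joint angles; "joint_velocities": joint speeds; "joint_efforts": joint torques, N m; "eef_pos": TCP position; "tool_rot": TCP orientation; "contact_force": force on the tool from outside, world axes, zero at the start; "torque": the same for the moment, N m; "opening": finger opening in m; "finger_force": force on a finger pad.
Only numpy, scipy, OpenCV 4.12 (cv2) and the standard library are available. Lean on these libraries where they do the work, as an engineer would, in place of code of your own. Each camera call takes 0.05 s, during which the arm holds its last target. There are 200 camera calls.

## Working session

There is one attempt and no reset: what is moved stays moved. The work goes in short steps, Python scripts to look and compute and a tool call to move; the robot and the scene stay as the last step left them, time stands still between calls to the robot, and variables do not carry over. Pictures are saved under pics/ and viewed, at most 14 in all, crops included, and the job is handed in when it is done.

```bash
mkdir -p pics; ls; cat > h.py <<'E'
import numpy as np, cv2
from cell import bot, viewer
def cal(n):
    c=viewer.calibration(n); f=210/np.tan(np.radians(c["vertical_fov"])/2)
    return f,c["cx"],c["cy"],np.array(c["R"]),np.array(c["t"])
def cloud(n,d):
    f,cx,cy,R,t=cal(n); v,u=np.mgrid[0:420,0:560]
    P=np.stack([(u-cx)/f*d,(v-cy)/f*d,d],-1)
    return (P-t)@R
def ray(n,u,v,z):
    f,cx,cy,R,t=cal(n); o=-R.T@t; r=R.T@np.array([(u-cx)/f,(v-cy)/f,1])
    return o+r*(z-o[2])/r[2]
def proj(n,X):
    f,cx,cy,R,t=cal(n); p=R@np.array(X)+t; return f*p[0]/p[2]+cx,f*p[1]/p[2]+cy
E
python3 - <<'E'
from h import *
for n in("side","top"):
    p,d=viewer.capture(n); cv2.imwrite(f"pics/{n}0.png",p[:,:,::-1]); np.savez(f"{n}0.npz",p=p,d=d)
    f,cx,cy,R,t=cal(n); print(n,f,cx,cy,-R.T@t,R[2],(d>0).mean())
s=bot.sense();print(s["eef_pos"],s["tool_rot"],s["opening"],bot.tcp_to_tips,s["t"])
E
```

```text
pics
side 428.52165916403385 282.8409362080162 210.7035885619841 [0.31842141 0.99862281 0.86206171] [ 0.17641744 -0.75218248 -0.63490031] 0.9959778911564626
top 535.8742902604924 282.3693293399772 207.89659524296238 [0.27403463 0.10020344 1.41246005] [ 0.19727463  0.00152224 -0.98034708] 0.9960076530612245
[0.14416344 0.63317607 0.24277357] [-3.13978452e+00 -5.77830613e-05  2.91786968e+00] 0.09185062861856914 0.017 0.1
```

View pics/side0.png

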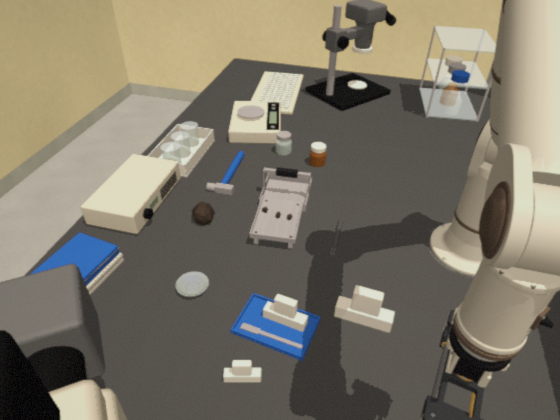

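View pics/top0.png

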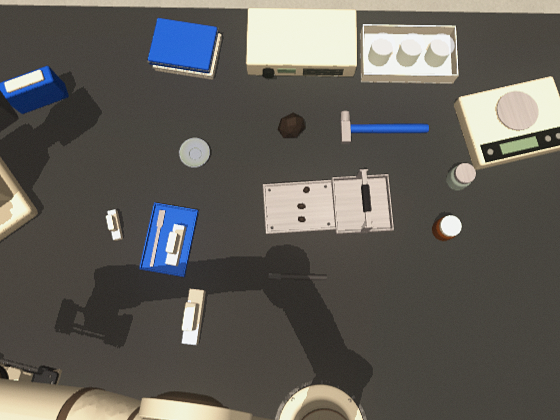

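Side view: the look-alikes are a small white block (242,372), one in the blue tray (286,310) and a large one (365,308). In the top view they are at (114,224), (175,243) and (194,317). Plate at top (298,207), pan (362,204), black grip (366,198), chips (306,189), (301,206), (301,220). My candidate is the block in the tray; I'll check its size by measurement and a crop.

```bash
cat > m.py <<'E'
from h import *
D={n:np.load(f"{n}0.npz") for n in("side","top")}
def rect(n,mask,z,name):
    cs,_=cv2.findContours(mask.astype(np.uint8),cv2.RETR_EXTERNAL,cv2.CHAIN_APPROX_NONE)
    c=max(cs,key=cv2.contourArea)[:,0]
    W=np.array([ray(n,u,v,z)[:2] for u,v in c])
    r=cv2.minAreaRect((W*1000).astype(np.float32)); print(n,name,"c",np.round(r[0],1),"size",np.round(r[1],1),"ang",round(r[2],1)); return W
def box(n,u0,u1,v0,v1):
    m=np.zeros((420,560),bool); m[v0:v1,u0:u1]=1; return m
B={"top":dict(tray=(135,202,198,282),small=(100,126,205,245),mid=(160,188,220,268),large=(178,210,285,350),pp=(258,398,165,238),grip=(355,378,180,215)),
"side":dict(tray=(228,325,292,358),small=(220,265,355,388),mid=(258,312,293,332),large=(330,400,285,332),pp=(245,318,163,248),grip=(270,302,164,181))}
for n in B:
    p=D[n]["p"]; d=D[n]["d"]; C=cloud(n,d); h=cv2.cvtColor(p,cv2.COLOR_RGB2HSV)
    b={k:box(n,*x) for k,x in B[n].items()}
    blue=(h[...,0]>100)&(h[...,0]<130)&(h[...,1]>150)&(h[...,2]>60)
    rect(n,b["tray"]&blue,.014,"tray")
    white=(h[...,1]<70)&(h[...,2]>150)
    for k in("small","mid","large"):
        m=b[k]&white; z=C[...,2]; print(k,"z pct",np.round(np.percentile(z[m],[5,30,60,95]),3))
        zt=np.percentile(z[m],95)
        t=m&(z>zt-.012); rect(n,t,zt,k+" top")
        f=m&(z>.018)&(z<zt-.03); rect(n,f|t if n=="top" else f,np.median(z[f]),k+" foot")
    g=b["grip"]&(h[...,2]<70); print("grip z",np.round(np.percentile(C[g][:,2],[5,50,90]),3)); rect(n,g,.1,"grip@.1")
    m=b["pp"]&(C[...,2]>.034)&(C[...,2]<.056); rect(n,m,.044,"plate")
    for k in("pp",):
        m=b["pp"]&(C[...,2]>.02)&(C[...,2]<.034); rect(n,m,.028,"pan rim")
        q=C[b["pp"]&(C[...,2]>.015)];print(np.round(np.histogram(q[:,2],np.arange(.015,.12,.005))[0]))
a=D["top"]["p"][195:285,95:215]; cv2.imwrite("pics/crop.png",cv2.resize(a,None,fx=5,fy=5,interpolation=2)[:,:,::-1])
b=D["top"]["p"][165:240,258:400]; cv2.imwrite("pics/crop2.png",cv2.resize(b,None,fx=5,fy=5,interpolation=2)[:,:,::-1])
E
python3 m.py
```

```text
top tray c [468.1 400.3] size [121.4 180.9] ang 81.0
small z pct [0.011 0.021 0.027 0.06 ]
top small top c [503.4 544.3] size [39.7 15.9] ang 10.0
top small foot c [503.5 548.3] size [77.4 27.6] ang 15.4
mid z pct [0.009 0.031 0.037 0.083]
top mid top c [452.5 379.1] size [19.8 53.4] ang 79.9
top mid foot c [452.7 383.4] size [ 35.  104.5] ang 80.8
large z pct [0.032 0.036 0.042 0.101]
top large top c [270.8 323.5] size [25.8 67.2] ang 82.7
top large foot c [270.9 326.5] size [ 41.9 134.7] ang 84.3
grip z [0.087 0.1   0.103]
top grip@.1 c [ 567.3 -106. ] size [67.  18.6] ang 4.6
top plate c [555.  60.] size [132.8 180.2] ang 4.7
top pan rim c [ 572.7 -150.9] size [152.2  66.7] ang 3.5
[  54  117  178  176 1330 1480  359  153   30    3    6    5    4   21
   42  109  147   89    4    0]
side tray c [466.9 405.8] size [126.3 180.6] ang 81.2
small z pct [0.003 0.02  0.026 0.059]
side small top c [502.1 551. ] size [37.  20.4] ang 17.7
side small foot c [502.7 549.3] size [77.9 22.7] ang 15.0
mid z pct [0.008 0.03  0.039 0.082]
side mid top c [450.2 387. ] size [26.9 54. ] ang 80.6
side mid foot c [450.9 387.3] size [ 39.5 107.3] ang 80.9
large z pct [0.005 0.034 0.046 0.101]
side large top c [269.9 331.8] size [34.8 65.7] ang 83.9
side large foot c [270.4 332.8] size [ 52.6 134. ] ang 84.4
grip z [0.081 0.096 0.103]
side grip@.1 c [566.9 -93.3] size [67.3 47.8] ang 5.1
side plate c [555.   64.5] size [132.5 195.8] ang 4.6
side pan rim c [ 634.7 -146. ] size [28.9 62.7] ang 5.2
[  84   54   70   46  352 1188  215   94   26    4    4    4   13   31
   61   92   61   57    1    0]
```

View pics/crop.png

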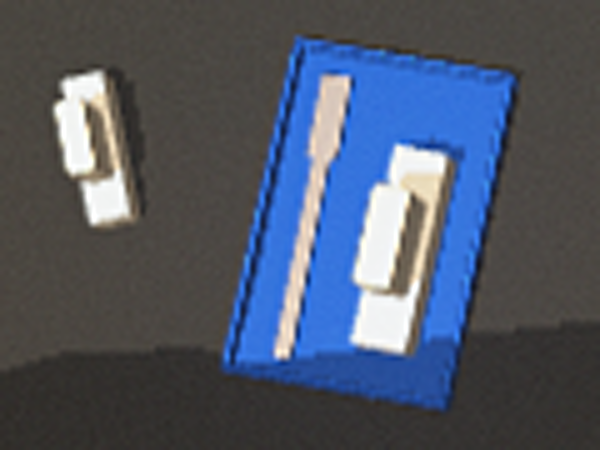

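View pics/crop2.png

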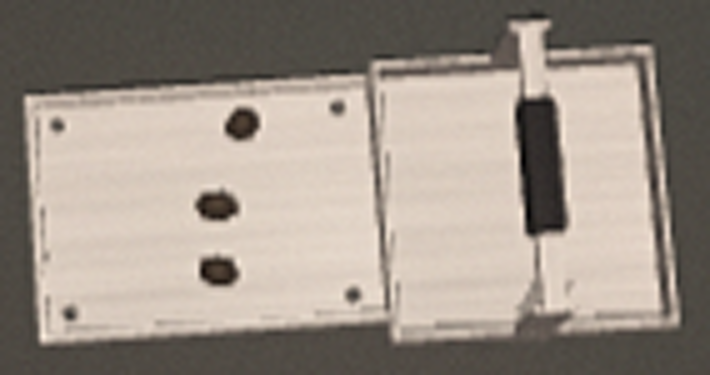

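The crop shows the mid block standing in the tray (crop px (405,250)). Its foot measures 104 mm, against 77 and 134 mm for the other two, so it is the right one. Chips are at crop2 (242,124), (217,205) and (219,270), grip at (541,165). Measured sizes and heights match the description.

```bash
cat > go.py <<'E'
import sys
from h import *
# args: x y z yawdeg
x,y,z,w=map(float,sys.argv[1:]); s=bot.sense(); p=s["eef_pos"]; a=s["tool_rot"][2]
from scipy.spatial.transform import Rotation as Ro
R=Ro.from_euler("xyz",s["tool_rot"]).as_matrix()
turn=-(np.radians(w)-a); turn=(turn+np.pi)%(2*np.pi)-np.pi
print("now",np.round(p,4),np.round(s["tool_rot"],3),"move",np.round(R.T@(np.array([x,y,z])-p),4),"turn",round(turn,3))
E
python3 go.py .4515 .381 .16 171
python3 - <<'E'
from h import *
o=np.array([.555,.060]);a=np.radians(4.7);ex=np.array([np.cos(a),np.sin(a)]);ey=np.array([-ex[1],ex[0]])
for u,v in((306.4,189.8),(301.4,206),(301.8,219)):
    q=ray("top",u,v,.05)[:2]-o; print(np.round([q@ex,q@ey],3))
for k in(60,-96): print(k,o+ey*k/1000)
E
```

```text
now [0.1442 0.6332 0.2428] [-3.14  -0.     2.918] move [-0.3556 -0.1776  0.0831] turn -0.067
[ 0.041 -0.023]
[-0.002 -0.007]
[-0.036 -0.005]
60 [0.55008369 0.11979824]
-96 [ 0.5628661  -0.03567719]
```

Call:
advance([
  [[-0.044,-0.022,0.010],-0.067],
  [[-0.044,-0.022,0.010],0],
  [[-0.044,-0.022,0.010],0],
  [[-0.044,-0.022,0.010],0],
  [[-0.044,-0.022,0.010],0],
  [[-0.044,-0.022,0.010],0],
  [[-0.044,-0.022,0.010],0],
  [[-0.044,-0.022,0.010],0],
], finger_gap=0.09)

```text
t: 0.9
eef_pos: [0.4624, 0.4017, 0.1634]
tool_rot: [-3.141, -0.0, 2.985]
contact_force: [1.2, 1.3, 0.4]
opening: 0.0898
finger_force: 0.0
```

```bash
python3 go.py .4515 .381 .056 171
python3 - <<'E'
from h import *
p,d=viewer.capture("top"); cv2.imwrite("pics/t1.png",cv2.resize(p[150:330,60:300],None,fx=3,fy=3)[:,:,::-1])
E
```

```text
now [0.4624 0.4017 0.1634] [-3.141 -0.     2.985] move [ 0.0075 -0.0221  0.1074] turn 0.0
```

Call:
advance([
  [[0.004,-0.011,0.01],0],
  [[0,0,0],0],
  [[0,0,0],0],
])

```text
t: 1.25
eef_pos: [0.4547, 0.3935, 0.1538]
tool_rot: [-3.141, -0.001, 2.986]
contact_force: [-0.6, 1.1, 2.0]
opening: 0.0898
finger_force: 0.0
```

```bash
python3 go.py .4515 .381 .056 171
python3 - <<'E'
from h import *
p,d=viewer.capture("side"); cv2.imwrite("pics/t1.png",cv2.resize(p[230:370,200:360],None,fx=4,fy=4)[:,:,::-1])
E
```

```text
now [0.4547 0.3935 0.1538] [-3.141e+00 -1.000e-03  2.986e+00] move [ 0.0011 -0.0128  0.0978] turn 0.001
```

View pics/t1.png

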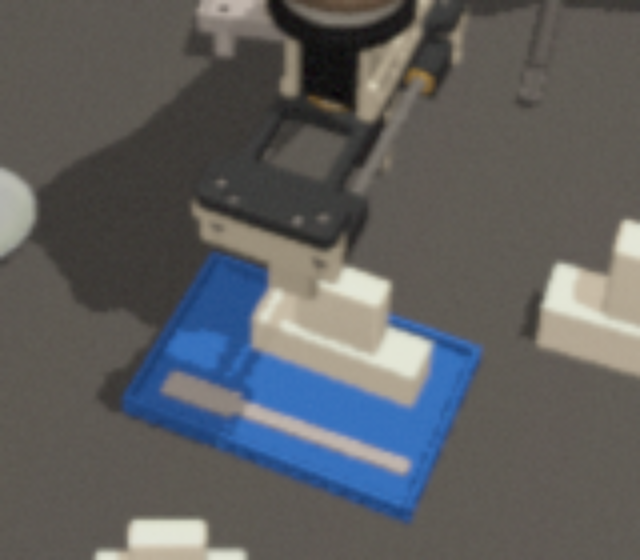

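The gripper hangs above and behind the scraper with its jaws across the block's thickness (crop px (320,260)), which fits. Descending.

Call:
advance([
  [[0.001,-0.013,0.01],0],
  [[0,0,0.03],0],
  [[0,0,0.03],0],
  [[0,0,0.02],0],
  [[0,0,0.008],0],
  [[0,0,0],0],
  [[0,0,0],0],
])

```text
t: 2.0
eef_pos: [0.4528, 0.3817, 0.0571]
tool_rot: [3.14, 0.001, 2.986]
contact_force: [0.0, -0.2, 0.2]
opening: 0.0898
finger_force: 0.0
```

```bash
python3 go.py .4515 .381 .056 171
```

```text
now [0.4528 0.3817 0.0571] [3.140e+00 1.000e-03 2.986e+00] move [ 0.0012 -0.0009  0.0011] turn 0.001
```

Call:
advance([
  [[0,0,0],0],
  [[0,0,0],0],
  [[0,0,0],0],
  [[0,0,0],0],
  [[0,0,0],0],
  [[0,0,0],0],
  [[0,0,0],0],
  [[0,0,0],0],
], finger_gap=0.0)

```text
t: 2.8
eef_pos: [0.4524, 0.3804, 0.056]
tool_rot: [-3.142, -0.0, 2.985]
contact_force: [-0.0, -0.2, -0.6]
opening: 0.0308
finger_force: 0.0
```

Call:
advance([
  [[0,0,-0.01],0],
  [[0,0,-0.03],0],
  [[0,0,-0.04],0],
  [[0,0,-0.03],0],
  [[0,0,0],0],
  [[0,0,0],0],
])

```text
t: 3.4
eef_pos: [0.4527, 0.3804, 0.1669]
tool_rot: [3.141, 0.001, 2.985]
contact_force: [0.4, -0.7, -2.0]
opening: 0.0199
finger_force: 30.0
```

```bash
python3 - <<'E'
from h import *
for n in("side","top"):
    p,d=viewer.capture(n); np.savez(f"{n}1.npz",p=p,d=d)
    cv2.imwrite(f"pics/{n}1.png",p[:,:,::-1])
E
python3 go.py .551 .1 .2 184.7
```

```text
now [0.4516 0.3794 0.1648] [-3.139e+00 -2.000e-03  2.985e+00] move [-0.1417 -0.2605 -0.0349] turn -0.239
```

View pics/side1.png

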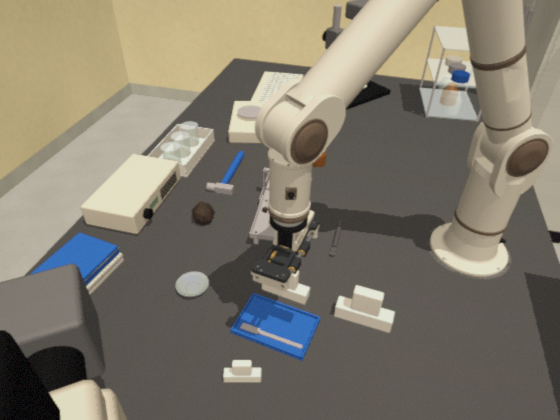

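The scraper is held (side px (285,288)), but the jaws closed as the lift began, so I need to measure how high it sits in the grip.

```bash
python3 - <<'E'
from h import *
D=np.load("side1.npz");p,d=D["p"],D["d"];C=cloud("side",d);h=cv2.cvtColor(p,cv2.COLOR_RGB2HSV)
m=box=np.zeros((420,560),bool); m[262:304,250:316]=1
w=m&(h[...,1]<70)&(h[...,2]>140)&(C[...,2]>.09)&(C[...,1]<.5)
zs=C[w];print(w.sum(),np.histogram(zs[:,2],np.arange(.09,.2,.004))); 
# front face bottom edge: rays onto vertical plane of +y face through TCP
s=bot.sense();P=s["eef_pos"];a=np.radians(81);n=np.array([np.cos(a),np.sin(a),0]);ex=np.array([np.sin(a),-np.cos(a),0])
f,cx,cy,R,t=cal("side");o=-R.T@t
for u in (268,272,276,285,295,302):
    col=np.where(w[:,u])[0]; out=[]
    for v in (col.min()-.5,col.max()+.5):
        r=R.T@np.array([(u-cx)/f,(v-cy)/f,1]);k=(n@(P+n*.014-o))/(n@r);X=o+k*r;out+=[round(X[2]-P[2],4),round((X-P)@ex,4)]
    print(u,col.min(),col.max(),out)
cv2.imwrite("pics/c3.png",cv2.resize(p[240:315,235:330],None,fx=6,fy=6)[:,:,::-1])
E
```

```text
831 (array([  0,   0,   2,  24,  55,  57,  58,  51,  41,  54, 113,  15,  12,
        11,  14,   8,  11,  12,  11,  14,   9,  16,  10,   0,   0,   0,
         0]), array([0.09 , 0.094, 0.098, 0.102, 0.106, 0.11 , 0.114, 0.118, 0.122,
       0.126, 0.13 , 0.134, 0.138, 0.142, 0.146, 0.15 , 0.154, 0.158,
       0.162, 0.166, 0.17 , 0.174, 0.178, 0.182, 0.186, 0.19 , 0.194,
       0.198]))
268 279 291 [np.float64(-0.0188), np.float64(0.0375), np.float64(-0.0627), np.float64(0.0374)]
272 280 292 [np.float64(-0.0175), np.float64(0.0278), np.float64(-0.0612), np.float64(0.0275)]
276 281 293 [np.float64(-0.0163), np.float64(0.0182), np.float64(-0.0598), np.float64(0.0176)]
285 283 297 [np.float64(-0.0128), np.float64(-0.0031), np.float64(-0.0626), np.float64(-0.0045)]
295 274 300 [np.float64(0.0259), np.float64(-0.0248), np.float64(-0.0607), np.float64(-0.0286)]
302 285 303 [np.float64(-0.0007), np.float64(-0.042), np.float64(-0.0625), np.float64(-0.0454)]
```

View pics/c3.png

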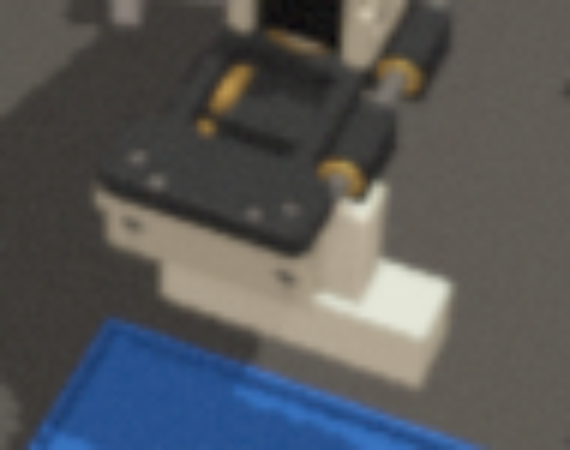

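Underside is about 61 mm below the TCP, level and centred. That still works well, since the fingers are further from the chips. Now over the clear strip of the plate.

Call:
advance([
  [[-0.0236,-0.0434,-0.006],0],
  [[-0.0236,-0.0434,-0.006],0],
  [[-0.0236,-0.0434,-0.006],0],
  [[-0.0236,-0.0434,-0.006],0],
  [[-0.0236,-0.0434,-0.006],0],
  [[-0.0236,-0.0434,-0.006],0],
  [[0,0,0],-0.12],
  [[0,0,0],-0.119],
])

```text
t: 4.3
eef_pos: [0.5512, 0.098, 0.2002]
tool_rot: [-3.141, -0.003, -3.06]
contact_force: [-0.4, 0.9, -2.1]
opening: 0.0201
finger_force: 30.0
```

Call:
advance([
  [[0,0,0],0],
  [[0,0,0],0],
])

```text
t: 4.5
eef_pos: [0.5508, 0.1011, 0.2007]
tool_rot: [3.141, -0.003, -3.062]
contact_force: [-0.8, 0.2, -1.9]
opening: 0.02
finger_force: 30.0
```

```bash
python3 go.py .551 .1 .115 184.7
```

```text
now [0.5508 0.1011 0.2007] [ 3.141e+00 -3.000e-03 -3.062e+00] move [-0.0004 -0.0012  0.0857] turn -0.003
```

Call:
advance([
  [[0,-0.001,0.03],0],
  [[0,0,0.03],0],
  [[0,0,0.026],0],
  [[0,0,0],0],
  [[0,0,0],0],
])

```text
t: 5.0
eef_pos: [0.5512, 0.1006, 0.1157]
tool_rot: [3.142, -0.002, -3.06]
contact_force: [0.1, -0.4, -1.9]
opening: 0.0199
finger_force: 30.0
```

```bash
python3 - <<'E'
from h import *
D={}
for n in("side","top"):
    p,d=viewer.capture(n); D[n]=p,d; np.savez(f"{n}2.npz",p=p,d=d)
p=D["top"][0];q=D["side"][0]
a=cv2.resize(p[160:245,230:400],(680,340),interpolation=2); b=cv2.resize(q[150:260,220:340],(300,275),interpolation=2)
im=np.zeros((615,680,3),np.uint8)[:600]; im[:340]=a; im[340:600,:300]=b[:260]; cv2.imwrite("pics/p2.png",im[:,:,::-1])
P=bot.sense()["eef_pos"]; 
E
```

```text
(no output)
```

View pics/p2.png

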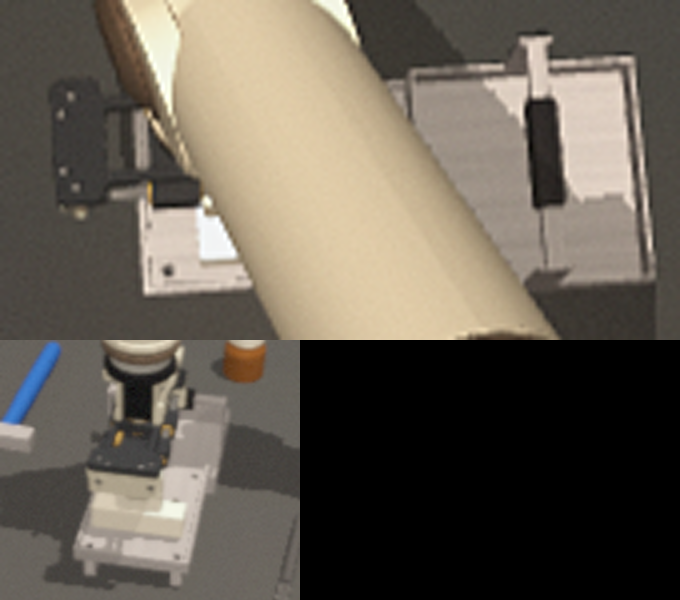

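Scraper is within the lips: side inset foot runs (90,525) to (187,535), lips at about x=82 and x=197. Lowering gently until just above or touching the plate.

Call:
advance([
  [[0,0,0.006],0],
  [[0,0,0.004],0],
  [[0,0,0],0],
  [[0,0,0],0],
])

```text
t: 5.5
eef_pos: [0.5518, 0.1, 0.1061]
tool_rot: [-3.142, -0.0, -3.06]
contact_force: [-0.3, 0.3, -1.3]
opening: 0.0199
finger_force: 30.0
```

Call:
advance([
  [[0,0,0.002],0],
  [[0,0,0],0],
  [[0,0,0],0],
])

```text
t: 5.8
eef_pos: [0.5524, 0.1, 0.1045]
tool_rot: [-3.142, 0.001, -3.06]
contact_force: [1.1, -1.5, 1.0]
opening: 0.0198
finger_force: 30.0
```

Call:
advance([
  [[0,0,0.002],0],
  [[0,0,0],0],
  [[0,0,0],0],
])

```text
t: 6.1
eef_pos: [0.5527, 0.1, 0.1043]
tool_rot: [-3.141, 0.002, -3.059]
contact_force: [-3.7, -1.9, 15.9]
opening: 0.02
finger_force: 30.0
```

```bash
python3 go.py .5629 -.0357 .103 184.7
```

```text
now [0.5527 0.1    0.1043] [-3.141e+00  2.000e-03 -3.059e+00] move [ 0.001  -0.1361  0.0013] turn 0.0
```

Plate felt at TCP z 0.1045. Back off 2.5 mm and wipe.

Call:
advance([
  [[0,0,-0.0025],0],
  [[0,0,0],0],
  [[0,-0.006,0],0],
  [[0,-0.01,0],0],
  [[0,-0.01,0],0],
  [[0,-0.01,0],0],
  [[0,-0.01,0],0],
  [[0,-0.01,0],0],
])

```text
t: 6.9
eef_pos: [0.5562, 0.0428, 0.1043]
tool_rot: [-3.141, -0.0, -3.06]
contact_force: [1.1, 1.2, -1.0]
opening: 0.0196
finger_force: 30.0
```

```bash
python3 go.py .5629 -.0357 .1055 184.7
```

```text
now [0.5562 0.0428 0.1043] [-3.141 -0.    -3.06 ] move [-0.0002 -0.0788 -0.0012] turn -0.001
```

Call:
advance([
  [[0,-0.01,0],0],
  [[0,-0.01,0],0],
  [[0,-0.01,0],0],
  [[0,-0.01,0],0],
  [[0,0,0],0],
])

```text
t: 7.4
eef_pos: [0.5597, 0.0019, 0.1044]
tool_rot: [-3.14, -0.0, -3.062]
contact_force: [-0.2, 0.9, -2.1]
opening: 0.02
finger_force: 30.0
```

```bash
python3 go.py .5629 -.0357 .1055 184.7
```

```text
now [0.5597 0.0019 0.1044] [-3.14  -0.    -3.062] move [-0.0002 -0.0377 -0.0011] turn -0.002
```

Call:
advance([
  [[0,-0.01,0],0],
  [[0,-0.01,0],0],
  [[0,-0.008,0],0],
  [[0,-0.008,0],0],
  [[0,-0.006,0],0],
  [[0,-0.002,0],0],
  [[0,0,0],0],
  [[0,0,0],0],
])

```text
t: 8.2
eef_pos: [0.5632, -0.039, 0.1045]
tool_rot: [3.141, -0.0, -3.059]
contact_force: [-0.4, 0.0, -1.3]
opening: 0.0194
finger_force: 30.0
```

```bash
python3 go.py .5629 -.0357 .1055 184.7
python3 - <<'E'
from h import *
p,d=viewer.capture("side");q,d=viewer.capture("top")
im=np.zeros((600,720,3),np.uint8); im[:330,:360]=cv2.resize(p[150:260,220:340],(360,330),interpolation=2); im[330:600,:]=cv2.resize(q[160:235,230:430],(720,270),interpolation=2)
cv2.imwrite("pics/p3.png",im[:,:,::-1])
E
```

```text
now [ 0.5632 -0.039   0.1045] [ 3.141 -0.    -3.059] move [ 0.0001  0.0033 -0.001 ] turn 0.001
```

View pics/p3.png

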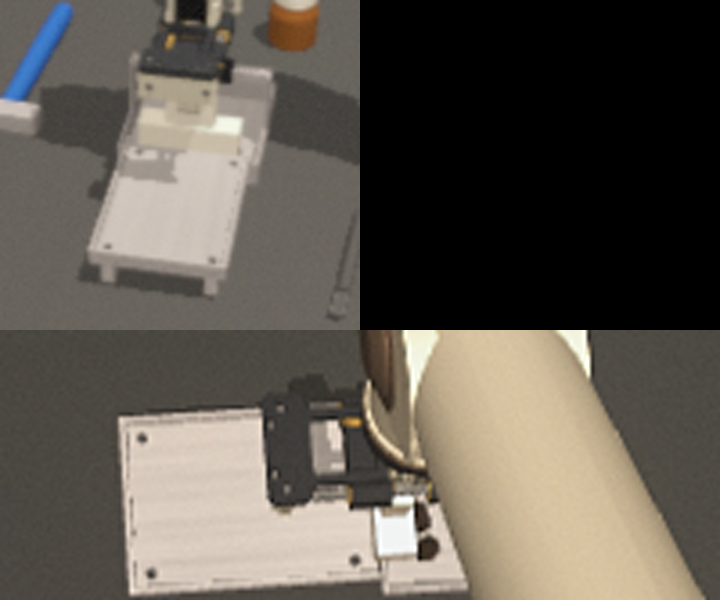

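The plate is empty and two chips show in the pan just ahead of the foot (lower inset (422,515), (428,548)); the third is hidden by the arm. Lifting away, then checking the pan.

Call:
advance([
  [[0,0,-0.02],0],
  [[0,0,-0.03],0],
  [[0,0,-0.04],0],
  [[0,0,0],0.12],
  [[0,0,0],0.12],
  [[0,0,0],0],
  [[0,0,0],0],
])

```text
t: 9.0
eef_pos: [0.563, -0.039, 0.1943]
tool_rot: [-3.142, -0.0, 2.988]
contact_force: [0.2, -1.1, -1.8]
opening: 0.0198
finger_force: 30.0
```

```bash
python3 go.py .4525 .380 .19 171
```

```text
now [ 0.563  -0.039   0.1943] [-3.142 -0.     2.988] move [0.1734 0.3971 0.0044] turn 0.003
```

Call:
advance([
  [[0.01,0.022,0],0],
  [[0.018,0.041,0],0],
  [[0.019,0.043,0],0],
  [[0.019,0.044,0],0],
  [[0.019,0.043,0],0],
  [[0.019,0.043,0],0],
  [[0.019,0.043,0],0],
  [[0.019,0.044,0],0],
])

```text
t: 9.8
eef_pos: [0.4729, 0.3034, 0.1942]
tool_rot: [-3.141, -0.0, 2.987]
contact_force: [0.9, 0.0, -2.5]
opening: 0.0196
finger_force: 30.0
```

Call:
advance([
  [[0.018,0.042,0.004],0],
  [[0.013,0.031,0],0],
  [[0,0,0],0],
  [[0,0,0],0],
])

```text
t: 10.2
eef_pos: [0.4537, 0.3796, 0.1899]
tool_rot: [-3.141, -0.001, 2.988]
contact_force: [-0.2, 0.0, -2.5]
opening: 0.0196
finger_force: 30.0
```

```bash
python3 go.py .4525 .380 .067 171
python3 - <<'E'
from h import *
q,d=viewer.capture("top");o=np.array([.555,.060]);a=np.radians(4.7);ex=np.array([np.cos(a),np.sin(a)]);ey=np.array([-ex[1],ex[0]])
g=np.array([.568,-.107])
h=cv2.cvtColor(q,cv2.COLOR_RGB2HSV); m=np.zeros((420,560),np.uint8); m[165:240,255:400]=(h[165:240,255:400,2]<75)
n,l,st,c=cv2.connectedComponentsWithStats(m)
for i in range(1,n):
    if 15<st[i,4]<300: X=ray("top",*c[i],.012)[:2]-g; print(np.round(c[i]),st[i,4],"pan xy",np.round([X@ex,X@ey],3))
cv2.imwrite("pics/p4.png",cv2.resize(q[160:240,250:400],None,fx=4,fy=4,interpolation=2)[:,:,::-1])
E
```

```text
now [0.4537 0.3796 0.1899] [-3.141e+00 -1.000e-03  2.988e+00] move [0.0011 0.0003 0.1229] turn 0.004
[262. 166.] 35 pan xy [0.123 0.257]
[278. 167.] 27 pan xy [0.12  0.215]
[383. 177.] 56 pan xy [ 0.072 -0.067]
[366. 198.] 200 pan xy [ 0.018 -0.014]
[349. 192.] 31 pan xy [0.036 0.029]
[393. 220.] 34 pan xy [-0.046 -0.082]
[345. 212.] 32 pan xy [-0.016  0.043]
[348. 221.] 30 pan xy [-0.041  0.037]
```

View pics/p4.png

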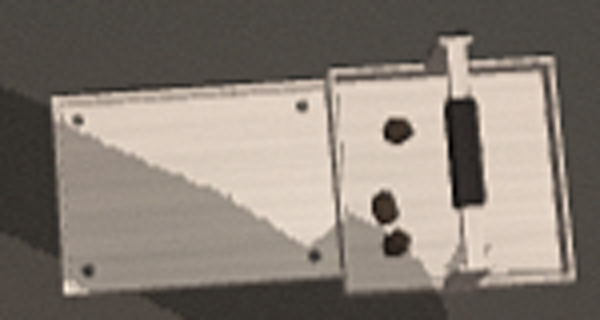

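All three chips are in the pan (crop (397,130), (385,207), (396,243)). Setting the scraper down.

Call:
advance([
  [[0.001,0,0.03],0],
  [[0,0,0.04],0],
  [[0,0,0.03],0],
  [[0,0,0.015],0],
  [[0,0,0.004],0],
  [[0,0,0],0],
  [[0,0,0],0],
])

```text
t: 10.95
eef_pos: [0.4549, 0.3796, 0.0731]
tool_rot: [3.14, 0.002, 2.983]
contact_force: [-0.2, 1.2, -2.7]
opening: 0.0199
finger_force: 30.0
```

Call:
advance([
  [[0,0,0.002],0],
  [[0,0,0.001],0],
  [[0,0,0],0],
  [[0,0,0],0],
])

```text
t: 11.35
eef_pos: [0.4537, 0.3791, 0.0688]
tool_rot: [3.141, 0.0, 2.984]
contact_force: [-0.7, 0.7, -1.7]
opening: 0.0198
finger_force: 30.0
```

Call:
advance([
  [[0,0,0.001],0],
  [[0,0,0],0],
  [[0,0,0],0],
])

```text
t: 11.65
eef_pos: [0.4539, 0.3792, 0.0683]
tool_rot: [3.141, 0.001, 2.984]
contact_force: [-0.8, -1.0, 6.5]
opening: 0.02
finger_force: 30.0
```

Call:
advance([
  [[0,0,0.001],0],
  [[0,0,0],0],
  [[0,0,0],0],
])

```text
t: 11.95
eef_pos: [0.4539, 0.3792, 0.0683]
tool_rot: [3.142, 0.001, 2.984]
contact_force: [-4.0, -4.3, 13.1]
opening: 0.0195
finger_force: 30.0
```

Call:
advance([
  [[0,0,-0.001],0],
  [[0,0,0],0],
  [[0,0,0],0],
  [[0,0,0],0],
  [[0,0,0],0],
  [[0,0,0],0],
], finger_gap=0.06)

```text
t: 12.55
eef_pos: [0.4536, 0.3789, 0.0673]
tool_rot: [-3.141, -0.0, 2.984]
contact_force: [0.3, 0.2, 0.1]
opening: 0.0591
finger_force: 0.0
```

Call:
advance([
  [[0,0,-0.02],0],
  [[0,0,-0.04],0],
  [[0,0,-0.04],0],
  [[0,0,-0.04],0],
  [[0,0,0],0],
  [[0,0,0],0],
])

```text
t: 13.15
eef_pos: [0.4542, 0.3794, 0.2087]
tool_rot: [3.14, 0.002, 2.984]
contact_force: [-0.3, -0.3, 0.5]
opening: 0.0598
finger_force: 0.0
```

```bash
python3 go.py .568 -.107 .19 184.7
python3 - <<'E'
from h import *
p,d=viewer.capture("side"); C=cloud("side",d); h=cv2.cvtColor(p,cv2.COLOR_RGB2HSV); m=np.zeros((420,560),bool); m[290:340,250:320]=1
w=m&(h[...,1]<70)&(h[...,2]>140); print(np.round(np.percentile(C[w],[5,50,97],axis=0),3))
cv2.imwrite("pics/p5.png",cv2.resize(p[280:365,215:335],None,fx=4,fy=4)[:,:,::-1])
E
```

```text
now [0.4542 0.3794 0.2087] [3.140e+00 2.000e-03 2.984e+00] move [-0.1888 -0.4625  0.0183] turn -0.24
[[0.407 0.369 0.007]
 [0.456 0.389 0.033]
 [0.511 0.437 0.082]]
```

View pics/p5.png

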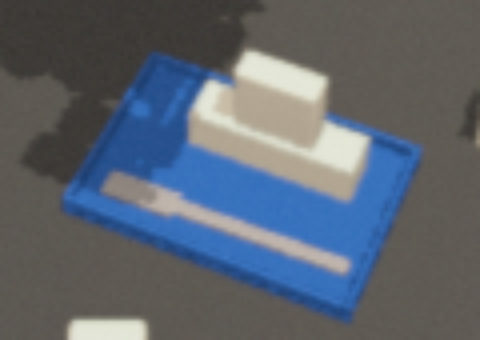

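Scraper stands upright in the tray, released (crop (280,125)), top at 0.082. Now to the pan's grip at (0.567, -0.107), top height 0.10.

Call:
advance([
  [[-0.0175,-0.043,0.002],0],
  [[-0.0175,-0.043,0.002],0],
  [[-0.0175,-0.043,0.002],0],
  [[-0.0175,-0.043,0.002],0],
  [[-0.0175,-0.043,0.002],0],
  [[-0.0175,-0.043,0.002],0],
  [[-0.0175,-0.043,0.002],0],
  [[-0.0175,-0.043,0.002],0],
])

```text
t: 14.0
eef_pos: [0.5366, 0.0152, 0.1895]
tool_rot: [-3.141, -0.003, 2.984]
contact_force: [0.7, 0.2, 0.3]
opening: 0.0598
finger_force: 0.0
```

Call:
advance([
  [[-0.0175,-0.043,0.002],0],
  [[-0.0175,-0.043,0],0],
  [[-0.013,-0.031,0],0],
  [[0,0,0],-0.12],
  [[0,0,0],-0.12],
  [[0,0,0],0],
  [[0,0,0],0],
])

```text
t: 14.7
eef_pos: [0.5659, -0.1056, 0.188]
tool_rot: [3.141, -0.003, -3.062]
contact_force: [-0.5, 0.5, 0.4]
opening: 0.0598
finger_force: 0.0
```

```bash
python3 go.py .567 -.107 .086 184.7
python3 - <<'E'
from h import *
p,d=viewer.capture("side");h=cv2.cvtColor(p,cv2.COLOR_RGB2HSV)
print(proj("side",[.567,-.107,.1]))
cv2.imwrite("pics/p6.png",cv2.resize(p[130:250,220:360],None,fx=4,fy=4)[:,:,::-1])
E
```

```text
now [ 0.5659 -0.1056  0.188 ] [ 3.141e+00 -3.000e-03 -3.062e+00] move [-0.0013 -0.0016  0.102 ] turn -0.003
(np.float64(287.3549832973777), np.float64(169.6200926073655))
```

View pics/p6.png

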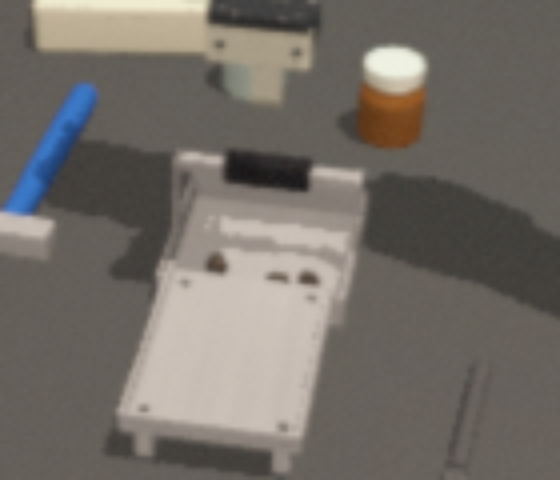

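Black grip at crop (268,170), its top centre predicted at (269,158): a match. The chips are in the pan. Descending.

Call:
advance([
  [[-0.001,-0.0015,0.03],0],
  [[0,0,0.04],0],
  [[0,0,0.022],0],
  [[0,0,0.008],0],
  [[0,0,0.002],0],
  [[0,0,0],0],
  [[0,0,0],0],
])

```text
t: 15.45
eef_pos: [0.5692, -0.1074, 0.089]
tool_rot: [-3.141, 0.002, -3.06]
contact_force: [-0.1, -0.3, 0.1]
opening: 0.0602
finger_force: 0.0
```

```bash
python3 go.py .567 -.107 .086 184.7
```

```text
now [ 0.5692 -0.1074  0.089 ] [-3.141e+00  2.000e-03 -3.060e+00] move [0.0021 0.0005 0.003 ] turn -0.0
```

Call:
advance([
  [[0,0,0],0],
  [[0,0,0],0],
  [[0,0,0],0],
  [[0,0,0],0],
  [[0,0,0],0],
  [[0,0,0],0],
  [[0,0,0],0],
  [[0,0,0],0],
], finger_gap=0.0)

```text
t: 16.25
eef_pos: [0.568, -0.1072, 0.0875]
tool_rot: [3.141, -0.0, -3.059]
contact_force: [-0.7, -0.0, 0.7]
opening: 0.0179
finger_force: 30.0
```

Gripped at 18 mm opening, 30 N. Lifting slowly.

Call:
advance([
  [[0,0,-0.004],0],
  [[0,0,-0.01],0],
  [[0,0,-0.015],0],
  [[0,0,-0.02],0],
  [[0,0,-0.02],0],
  [[0,0,-0.02],0],
  [[0,0,-0.02],0],
  [[0,0,-0.015],0],
])

```text
t: 17.05
eef_pos: [0.5685, -0.1073, 0.2141]
tool_rot: [-3.141, 0.002, -3.059]
contact_force: [-0.1, -1.0, -5.1]
opening: 0.0176
finger_force: 30.0
```

Call:
advance([
  [[0,0,-0.01],0],
  [[0,0,-0.006],0],
  [[0,0,0],0],
  [[0,0,0],0],
  [[0,0,0],0],
  [[0,0,0],0],
  [[0,0,0],0],
])

```text
t: 17.75
eef_pos: [0.5677, -0.1072, 0.2269]
tool_rot: [3.141, -0.001, -3.059]
contact_force: [-0.4, -0.9, -3.4]
opening: 0.018
finger_force: 30.0
```

```bash
python3 - <<'E'
from h import *
p,d=viewer.capture("side");q,_=viewer.capture("top");C=cloud("side",d)
f=C[170:200,265:310].reshape(-1,3)
im=np.zeros((600,600,3),np.uint8); im[:300]=cv2.resize(p[90:260,160:500],(600,300)); im[300:]=cv2.resize(q[120:260,230:510],(600,300))
cv2.imwrite("pics/p7.png",im[:,:,::-1])
E
```

```text
(no output)
```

View pics/p7.png

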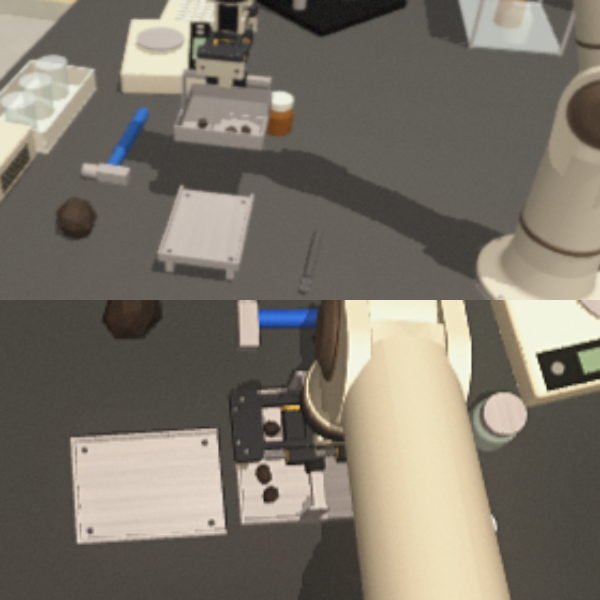

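The pan hangs level with its underside about 139 mm above the bench. Three chips are inside, at top inset (271,428), (264,473) and (270,494). Settling a little, then handing in.

Call:
advance([
  [[0,0,0],0],
  [[0,0,0],0],
  [[0,0,0],0],
  [[0,0,0],0],
  [[0,0,0],0],
])

```text
t: 18.35
eef_pos: [0.568, -0.1073, 0.2276]
tool_rot: [-3.142, 0.0, -3.059]
contact_force: [-0.5, 0.9, -4.5]
opening: 0.0177
finger_force: 30.0
```

```bash
python3 -c "
from cell import bot
print(bot.hand_in())"
```

```text
the job is handed in; nothing more can be done
None
```

I handed the job in at 18.4 s: all three chips are in the pan, held level and still about 14 cm above the bench, and the scraper stands released in its blue tray. The hand-in returned no verdict.

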